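# Feel the platen gap of a soil-sample press with a taper gauge

## Robot

A 7-joint arm with a two-finger parallel gripper is mounted at the origin on the work surface. World frame = base frame: x ahead of the robot, y to its left, z up, the work surface at z = 0. Lengths are in m, angles in rad, forces in N, time in s.
With the tool pointing down it reaches from about 0.425 to 0.875 m from the base axis. Payload 4.7 kg.
Tool frame: the origin (TCP) lies on the centre line of the jaws, within the pads' length; the fingertips stand 19 mm ahead of it and the grasp point (between the pads) is the TCP; x points along the fingers, z is the direction in which the jaws open and shut, and the axes are right-handed (so a half turn about x gives the same grasp; the last joint's range is limited). The gripper opens to 87 mm and grips with 3 to 60 N. Pads are 19 mm wide; open, the fingers measure 117 mm over their backs; the gripper's body (75 mm by 190 mm) begins 51 mm behind the grasp point.
Start: joints at [-1.117, 0.321, -0.07, 1.45, 0.023, 1.371, -0.057], TCP at [0.277, 0.588, 0.242] pointing down, gripper open.
Joint ranges: [-2.86, 2.86], [-0.3, 2.09], [-1.38, 1.24], [0.06, 2.45], [-1.56, 4.7], [0.09, 2.05], [-2.69, 2.69]. Speed limits (rad/s): [2.57, 2.57, 3.14, 3.14, 3.14, 3.14, 3.14].

## Interface

Orientations are given as a rotation vector (axis times angle).
In Python, from bench import get_state, get_image, camera_info, close_job gives the robot as it stands.
- The arm moves only by the tool jog_arm, never from a script. Its argument "targets" is a list of rows, each a list of 7 numbers: the turn, a rotation vector about the tool's x, y, z in degrees, then the shift along the tool's x, y, z in cm, then the finger opening in cm, from 0 to 8.7. In form: [[wx, wy, wz, tx, ty, tz, jaw], ...]. A call has 1 to 10 rows; each row shifts and turns the commanded pose from where the row before left it, along the tool's axes as they then stand; what a row does not reach is not made up. A row lasts 1/8 s, in which the tool goes at most 62.5 mm and 10.7 degrees, less where a joint would pass 70% of its speed; a pose out of reach is approached as far as the arm can. A call is refused whole if a number of a shift passes 6.25 or a number of a turn 10.7, either way. A call with a gripper value outside its range is refused whole. The fingers move at their own pace and stop on an object; "squeeze" is the grip in N (left out, the last holds). Time passes only in rows, so rows that do not move let the fingers close. It gives the time, the measured TCP pose, the force and the opening at its end, in the units of the state.
- get_state(): the state, without advancing time (a new reading comes with each control period).
- get_image(name): name is "side" or "top"; returns (picture, depth): 420x560x3 uint8, red, green, blue; 420x560 float32, m along the optical axis (not along the pixel's ray), 0 where there is no reading.
- camera_info(name): a dict with "intrinsics" (3x3 intrinsics, pixels), "k1" (the pictures are not rectified: a ray, as slopes to the right and down, at radius r is drawn at 1 + k1 r^2 times it, then the intrinsics apply), "world_from_camera" (4x4, takes a point from camera to world coordinates). Camera axes: x right, y up, looking along -z (the intrinsics and any distortion apply to the point x, -y, -z); pixel columns grow to the right and rows downward; lengths in m; the calibration is good to about 2 mm. A picture is of the moment at which its call begins. camera_info takes no time and is no camera call.
- close_job(): hands the job in, once; it reports no verdict.
The state is a dict: "time": time; "joint_positions": joint angles; "qd": joint speeds; "joint_torque": joint torques, N m; "position": TCP position; "tool_rot": TCP orientation; "ft_force": force on the tool from outside, world axes, zero at the start; "torque": the same for the moment, N m; "grip_width": opening from 0.0 (shut) to 1.0 (fully open).
Only numpy, scipy, OpenCV 4.12 (cv2) and the standard library are available. Lean on these libraries where they do the work, as an engineer would, in place of code of your own. Each camera call takes 0.05 s, during which the arm holds its last target.

## Task

First swing the clear guard door of the small sample press wide open, about a right angle (it has a yellow handle). Then pick up the taper feeler gauge by its blue handle, lay its blade flat on the lower platen and slide it, thin end first and straight in from the front, under the sprung upper platen until it drags snugly: it should just have lifted that platen, by a millimetre or two, never jammed in harder. Finish while still gripping the gauge motionless at that depth, with the door left open and the bowl, the tub and the beaker left alone.

Things in the scene. Friction and masses are not known exactly. Their poses are not given: they have to be found in the camera images.
- press: Bench press, fixed. Origin: underside centre of its blue base (250 wide, 30 mm high, front edge at x -110). Local x points into the press (door side is -x), y left, z up. Steel lower platen: flat top at z 60, x -70 to +60, y +-45, so it juts 50 mm in front of the upper platen as an open ledge. Clear side guards 100 mm high at y +-100, x -110 to -5. Two 22 mm columns at x +30, y +-85.
- head: Blue crosshead carrying the sprung aluminium upper platen (80 x 80 x 22 mm), fixed on the press, axes as the press; its height differs from run to run. Origin: underside centre of the platen at rest, at x +20 on the press. Gap between the platens at rest 4 to 6.5 mm. Crosshead: underside 117 mm above this origin, x -20 to +40, 230 mm wide, knob on top up to 175 mm.
- platen_front (a point): Middle of the lower front edge of the upper platen at rest (40 mm in front of the head origin). The blade goes in here.
- platen (a joint): Lift of the upper platen (m): 0 at rest, grows upward, stop at 0.012. A 250 g plate guided upright, resting on a stop; a 2500 N/m spring pushes it back down, so lifted 1.5 mm it presses on the blade with about 6 N. Friction of the blade on both platens is about 0.6, so the push needed is about 1.3 times the pressing force.
- guard (a joint): Angle of the clear guard door in rad: 0 shut, grows as it opens towards the robot's side, stop at 1.9. Hinge upright at the door's left (+y) end; seen from above it opens clockwise. It stays where it is left (friction 0.1 N m) and may start a little ajar.
- guard_handle (a point): Point in the door's yellow handle, an upright round bar 12 mm in diameter, 165 mm along the door from the hinge, 45 mm in front of the hinge plane (31 mm clear of the door). The bar rises 20 mm above this point (to 120 mm above the bench); two thin stubs hold it to the door, at this point's height and 40 mm below. Door 192 mm long, top 106 mm above the bench. Moves with the door.
- guard_hinge (a point): Point on the door's upright hinge axis, at the height of guard_handle.
- gauge: Taper feeler gauge lying flat on the bench. Origin: underside centre of its blue handle (80 long in x, 20 wide, 30 mm high, yellow mark near the rear). Steel blade 18 mm wide, from x +40 to its tip at x +150; underside flat, level with the handle's; 2 mm thick at the tip, 1 mm thicker every 12 mm back. About 150 g, balanced near the handle's front. x points to the tip, z up.
- gauge_tip (a point): Thin end of the blade: local (150, 0, 1) mm on the gauge.
- bowl: Bystander: open steel bowl, 130 mm across the rim, 60 mm high, standing on the bench; origin underside centre.
- tub: Bystander: grey lidded tub, 90 mm across, 90 mm high, standing on the bench; origin underside centre.
- beaker: Bystander: white plastic beaker, 72 mm across, 90 mm high, standing on the bench; origin underside centre.
Things that resemble listed ones, but are neither listed nor needed, are in the scene too. What is shaped like the gauge but orange or pink is not meant.

How it is judged:
On the way, in this order (a step that is already met when the one before it is completed fails the run):
1. the guard door is swung open, at least 1.2 rad (value of joint guard above 1.2 rad), for 0.2 s.
2. the gauge is held in the fingers, lifted over 40 mm off the bench (height (world z) of gauge above 0.04 m and contact force between the fingers and gauge above 1 N), for 0.2 s.
3. the blade's tip is at least 10 mm under the upper platen (x of gauge_tip in the frame of platen_front above 0.01 m and z of gauge_tip in the frame of platen_front below 0.004 m and z of gauge_tip in the frame of press above 0.055 m), for 0.1 s.
At the end, for the whole second after the job is handed in: Gauge still, gripped (over 2 N), level within 0.08 rad, square within 0.2 rad; tip 15 mm or more under the upper platen, within 25 mm of the middle line; platen lifted 0.4 to 3.5 mm and pressing on the blade over 1.5 N; guard door open over 1.1 rad (value of joint platen between 0.0004 and 0.0035 m and contact force between gauge and head above 1.5 N and x of gauge_tip in the frame of platen_front above 0.015 m and y of gauge_tip in the frame of press between -0.025 and 0.025 m and z of gauge_tip in the frame of press above 0.057 m and angle between the x axis of gauge and the x axis of press, either way round below 0.2 rad and angle between gauge's own z axis and vertical below 0.08 rad and contact force between the fingers and gauge above 2 N and linear speed of gauge below 0.01 m/s and value of joint guard above 1.1 rad); the arm keeps its last pose, push and grip.
It fails at once if the upper platen is forced up by more than 5 mm (value of joint platen above 0.005 m).
It fails at once if a bystander is shifted by more than 30 mm or tipped (distance of any of bowl, tub, beaker from where it was at the start of the episode above 0.03 m or angle between any of bowl, tub, beaker's own z axis and vertical above 0.4 rad).
It also fails if it takes over 69 s, if anything falls off the work surface, if the arm or the gripper's body presses on something with over 40 N, if the wrist force passes 120 N, or if a joint passes its speed limit or range.

## Working session

There is one attempt and no reset: what is moved stays moved. The work goes in short steps, Python scripts to look and compute and a tool call to move; the robot and the scene stay as the last step left them, time stands still between calls to the robot, and variables do not carry over. Pictures are saved under pics/ and viewed, and the job is handed in when it is done.

Besides the shell and the picture viewer there is one more tool, called after "Request:" by a JSON object that holds its "op" and its "data", one argument or row to a line. jog_arm: Moves the arm, as the interface text tells. Its arguments: {"type":"object","properties":{"targets":{"type":"array"},"squeeze":{"type":"number"}},"required":["targets"]}

```bash
ls; mkdir -p pics; cat > look.py <<'E'
import sys,cv2,numpy as np
from bench import *
tag=sys.argv[1]
for n in sys.argv[2:]:
    im,d=get_image(n); cv2.imwrite(f'pics/{tag}_{n}.png',im[:,:,::-1]); np.savez(f'pics/{tag}_{n}.npz',im=im,d=d)
E
python3 look.py a side top; python3 -c "
from bench import *
print(get_state());print(camera_info('side'));print(camera_info('top'))"
```

```text
pics
{'time': 0.1, 'joint_positions': array([-1.11688136,  0.32177889, -0.07011058,  1.45154902,  0.02260981,
        1.37076035, -0.05690061]), 'qd': array([-7.20346873e-04,  1.64116370e-04, -8.36144311e-04, -3.30047801e-03,
       -3.83313953e-04, -1.21539385e-03, -8.44351867e-05]), 'joint_torque': array([ 5.14880026e-05, -4.92574739e+01, -4.05666735e-01, -3.13400424e+01,
       -6.42754650e-02,  3.94876627e-02,  7.36323182e-05]), 'position': array([0.27659101, 0.58771978, 0.24055355]), 'tool_rot': array([-0.88046063,  1.38714868,  0.8788329 ]), 'ft_force': array([-0.24852175,  0.22096846,  0.10704449]), 'torque': array([-0.0170753 , -0.01726695, -0.00499875]), 'grip_width': 0.9974586428935023}
{'intrinsics': array([[478.90208067,   0.        , 279.18069804],
       [  0.        , 478.90208067, 222.73014827],
       [  0.        ,   0.        ,   1.        ]]), 'k1': -0.05332192373308368, 'world_from_camera': array([[-0.9965433 ,  0.05052106, -0.06594744,  0.39021736],
       [-0.08161613, -0.7435062 ,  0.66372987,  1.05572986],
       [-0.01549999,  0.66681793,  0.74505946,  1.23689507],
       [ 0.        ,  0.        ,  0.        ,  1.        ]])}
{'intrinsics': array([[410.56031383,   0.        , 288.38507192],
       [  0.        , 410.56031383, 212.22758048],
       [  0.        ,   0.        ,   1.        ]]), 'k1': 0.03604094974074518, 'world_from_camera': array([[ 0.11023039,  0.96978272, -0.21764818,  0.28796512],
       [-0.9939051 ,  0.10785962, -0.02278057,  0.01122122],
       [ 0.00138325,  0.21883275,  0.9757614 ,  1.11867268],
       [ 0.        ,  0.        ,  0.        ,  1.        ]])}
```

View pics/a_side.png

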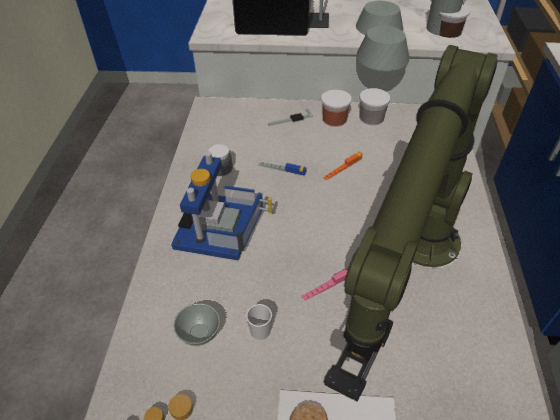

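View pics/a_top.png

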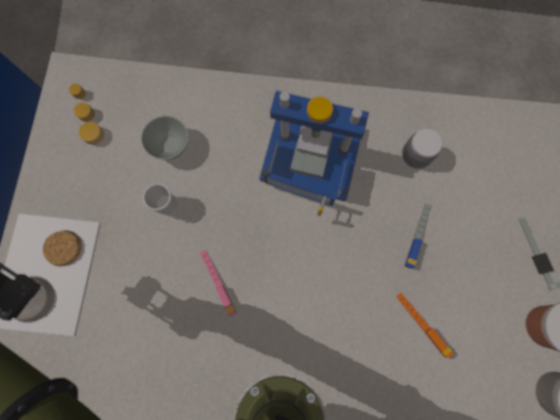

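The views show the press at top (315,150) with the door handle at (322,208). The blue gauge is at (415,245) with its tip at (427,207). A tub is at (422,148), the bowl at (165,138) and the beaker at (157,198). Next I'll measure them.

```bash
cat > h.py <<'E'
import numpy as np,cv2
from bench import camera_info
from scipy.spatial.transform import Rotation as R
C={n:camera_info(n) for n in('side','top')}
def rays(n,uv):
    c=C[n];K=c['intrinsics'];uv=np.atleast_2d(np.array(uv,float))
    d=cv2.undistortPoints(uv[:,None],K,np.array([c['k1'],0,0,0,0]))[:,0]
    T=c['world_from_camera'];v=np.c_[d[:,0],-d[:,1],-np.ones(len(d))]
    return T[:3,3],v@T[:3,:3].T
def onz(n,uv,z):
    o,v=rays(n,uv);return o+v*((z-o[2])/v[:,2])[:,None]
def bydepth(n,uv,d):
    o,v=rays(n,uv);return o+v*np.atleast_1d(d)[:,None]
def tri(a,b):
    o1,v1=rays('side',a);o2,v2=rays('top',b);v1=v1[0];v2=v2[0]
    A=np.c_[v1,-v2];s=np.linalg.lstsq(A,o2-o1,rcond=None)[0]
    p=o1+v1*s[0];q=o2+v2*s[1];return (p+q)/2,np.linalg.norm(p-q)
def proj(n,p):
    c=C[n];T=c['world_from_camera'];q=(np.atleast_2d(p)-T[:3,3])@T[:3,:3]
    s=np.c_[q[:,0],-q[:,1]]/-q[:,2:];r=(s**2).sum(1,keepdims=True);s=s*(1+c['k1']*r)
    K=c['intrinsics'];return s*K[0,0]+K[:2,2]
def hsv(im):return cv2.cvtColor(im,cv2.COLOR_RGB2HSV)
E
cat > m1.py <<'E'
from h import *
for n in('side','top'):
    z=np.load(f'pics/a_{n}.npz');im,d=z['im'],z['d'];H=hsv(im)
    for nm,lo,hi in(('blue',(105,120,50),(130,255,255)),('yellow',(15,120,90),(32,255,255))):
        m=cv2.inRange(H,lo,hi);N,l,s,c=cv2.connectedComponentsWithStats(m)
        for i in range(1,N):
            if s[i,4]<12 or s[i,4]>6000:continue
            ys,xs=np.where(l==i);dd=d[ys,xs];ok=dd>0
            P=bydepth(n,np.c_[xs,ys][ok],dd[ok]) if ok.any() else np.zeros((1,3))
            print(n,nm,s[i],c[i].round(1),'med',np.median(P,0).round(3),'z',np.percentile(P[:,2],[5,95]).round(3))
    big=cv2.resize(im,None,fx=1,fy=1)
s=cv2.imread('pics/a_side.png')[130:270,160:320];cv2.imwrite('pics/a_side_c.png',cv2.resize(s,None,fx=5,fy=4.2,interpolation=cv2.INTER_CUBIC)[:600,:800])
s=cv2.imread('pics/a_top.png')[80:230,250:450];cv2.imwrite('pics/a_top_c.png',cv2.resize(s,None,fx=4,fy=4,interpolation=cv2.INTER_CUBIC))
E
python3 m1.py
```

```text
side blue [489   0  10  13  73] [493.9   4. ] med [-0.72  -2.099 -0.087] z [-0.126 -0.058]
side blue [500   0  38  25 371] [514.8   8.2] med [-0.835 -2.098 -0.093] z [-0.202 -0.056]
side blue [544  59  16  28 109] [552.3  71. ] med [-0.658 -0.947  0.11 ] z [0.105 0.115]
side blue [198 157  22  25 208] [210.1 166.2] med [ 0.715 -0.08   0.22 ] z [0.214 0.224]
side blue [286 164  20  11 131] [294.3 168.9] med [ 0.464 -0.304  0.023] z [0.006 0.034]
side blue [180 182  31  32 478] [194.6 199.4] med [0.74  0.078 0.218] z [0.193 0.223]
side blue [225 186  29   6  61] [238.4 188.7] med [ 0.641 -0.099  0.103] z [0.098 0.107]
side blue [ 172  193   89   67 1486] [214.1 233.9] med [0.701 0.083 0.031] z [0.011 0.106]
side blue [516 234   6   4  12] [518.5 235.5] med [-0.648 -0.558 -0.585] z [-0.599 -0.559]
side blue [541 308  19  25  96] [550.5 320.9] med [-0.654 -0.058 -0.559] z [-0.636 -0.47 ]
side yellow [554  12   6   6  13] [556.5  14.8] med [-0.786 -1.375  0.178] z [0.173 0.18 ]
side yellow [356 152   5   5  15] [358.3 153.9] med [ 0.221 -0.397  0.031] z [0.02  0.037]
side yellow [191 169 
[... 964 characters left out ...]
low [308  97  25  24 495] [319.6 108.6] med [ 0.736 -0.013  0.241] z [0.237 0.244]
top yellow [ 74 103  17  16 199] [ 82.1 110.4] med [0.761 0.652 0.031] z [0.027 0.034]
top yellow [ 79 120  22  22 333] [ 89.3 131.2] med [0.701 0.618 0.031] z [0.026 0.035]
top yellow [318 207   5   8  22] [320.  210.1] med [ 0.526 -0.043  0.117] z [0.081 0.121]
top yellow [ 45 233  32  31 789] [ 60.3 247.7] med [0.37  0.627 0.024] z [0.02  0.028]
top yellow [408 259   8   5  25] [411.6 261. ] med [ 0.436 -0.301  0.03 ] z [0.026 0.033]
top yellow [226 306   8   7  30] [229.6 309. ] med [0.26  0.159 0.031] z [0.028 0.034]
top yellow [442 347  10   9  63] [446.4 351.2] med [ 0.22  -0.396  0.03 ] z [0.003 0.033]
```

View pics/a_side_c.png

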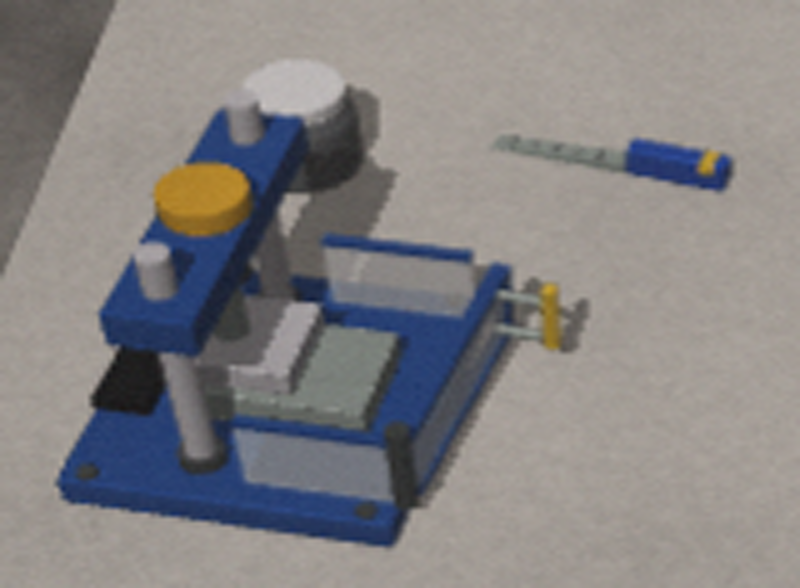

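View pics/a_top_c.png

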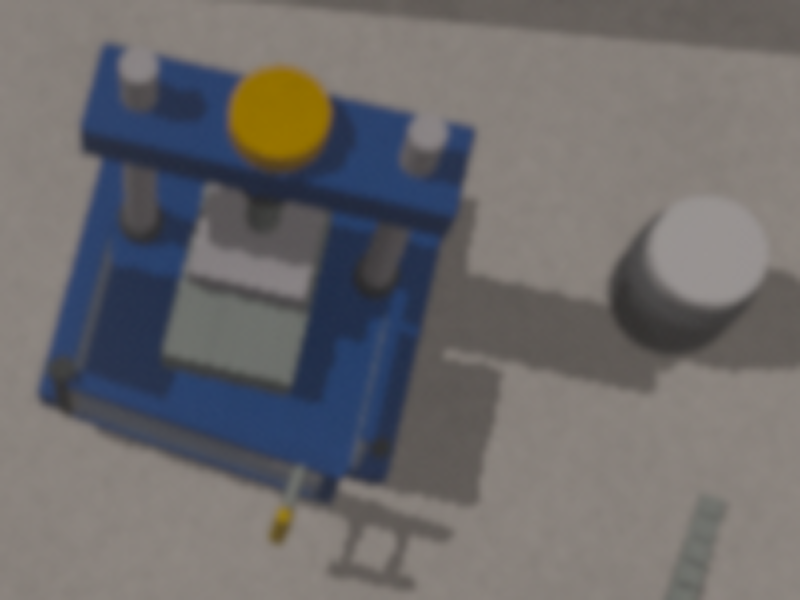

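```bash
cat > m2.py <<'E'
from h import *
def tc(a):return np.array(a,float)/4+[250,80]-0.375
def sc(a):a=np.array(a,float);return np.c_[a[:,0]/5+160-.4,a[:,1]/4.2+130-.38]
def seg(n,P,z,lab):
    q=onz(n,P,z);d=q[1]-q[0];print(lab,q.round(4).tolist(),'len',np.linalg.norm(d).round(4),'ang',np.degrees(np.arctan2(d[1],d[0])).round(1),'mid',q.mean(0).round(4))
seg('top',tc([(40,402),(383,482)]),.03,'base front L-R')
seg('top',tc([(163,358),(290,388)]),.06,'lower platen front L-R')
seg('top',tc([(163,358),(190,283)]),.06,'lower platen left')
seg('top',tc([(190,275),(308,300)]),.087,'upper platen top front')
seg('side',sc([(235,415),(365,424)]),.06,'lower platen left edge back-front')
seg('side',sc([(365,424),(402,335)]),.06,'lower platen front L-R side')
seg('side',sc([(275,380),(325,303)]),.087,'upper top front side')
seg('side',sc([(392,545),(402,505)]),.0,'base front corner bottom')
seg('top',tc([(135,62),(428,133)]),.24,'column tops?')
z=np.load('pics/a_top.npz');d=z['d']
for nm,uv in(('lower platen',(305,163)),('upper top',(313,143)),('upper2',(320,150)),('door top',(300,195)),('tub',(426,143)),('colL',(284,97))):
    print(nm,bydepth('top',[uv],[d[uv[1],uv[0]]]).round(4))
# crosshead in top
H=hsv(z['im']);P=[]
ys,xs=np.where((cv2.inRange(H,(105,120,50),(130,255,255))>0)|(cv2.inRange(H,(15,120,90),(32,255,255))>0))
W=bydepth('top',np.c_[xs,ys],d[ys,xs]);k=(W[:,2]>.2)&(W[:,2]<.25)&(W[:,0]>.6)
print('crosshead',cv2.minAreaRect((W[k&(W[:,2]<.224)][:,:2]*1000).astype(np.float32)))
# gauge handle
ys,xs=np.where((xs[:,None]>1e9).any() if 0 else (cv2.inRange(H,(105,100,40),(130,255,255))>0)|(cv2.inRange(H,(15,100,90),(32,255,255))>0))
k=(xs>400)&(xs<430)&(ys>230)&(ys<275);W=onz('top',np.c_[xs[k],ys[k]],.03)
print('gauge handle',cv2.minAreaRect((W[:,:2]*1000).astype(np.float32)),W.mean(0))
# handle
print('door handle tri',tri((269.6,205.1),(320,210)))
print(tri((269.6,198.5),(319.2,209)))
s=cv2.imread('pics/a_top.png')[190:280,380:460];cv2.imwrite('pics/a_top_g.png',cv2.resize(s,None,fx=6,fy=6,interpolation=cv2.INTER_CUBIC))
s=cv2.imread('pics/a_top.png')[190:220,300:340];cv2.imwrite('pics/a_top_h.png',cv2.resize(s,None,fx=14,fy=14,interpolation=cv2.INTER_CUBIC))
E
python3 m2.py
```

```text
base front L-R [[0.6124, 0.1257, 0.03], [0.5817, -0.1145, 0.03]] len 0.2421 ang -97.3 mid [0.5971 0.0056 0.03  ]
lower platen front L-R [[0.6435, 0.0438, 0.06], [0.6319, -0.0436, 0.06]] len 0.0881 ang -97.6 mid [6.377e-01 1.000e-04 6.000e-02]
lower platen left [[0.6435, 0.0438, 0.06], [0.6989, 0.0313, 0.06]] len 0.0568 ang -12.7 mid [0.6712 0.0375 0.06  ]
upper platen top front [[0.6941, 0.0314, 0.087], [0.6852, -0.0484, 0.087]] len 0.0802 ang -96.4 mid [ 0.6896 -0.0085  0.087 ]
lower platen left edge back-front [[0.7298, 0.0484, 0.06], [0.6431, 0.0518, 0.06]] len 0.0867 ang 177.8 mid [0.6864 0.0501 0.06  ]
lower platen front L-R side [[0.6431, 0.0518, 0.06], [0.6319, -0.0442, 0.06]] len 0.0966 ang -96.6 mid [0.6375 0.0038 0.06  ]
upper top front side [[0.7024, 0.0341, 0.087], [0.683, -0.0506, 0.087]] len 0.0869 ang -102.9 mid [ 0.6927 -0.0082  0.087 ]
base front corner bottom [[0.6203, 0.1224, 0.0], [0.6191, 0.0826, 0.0]] len 0.0398 ang -91.6 mid [0.6197 0.1025 0.    ]
column tops? [[0.7613, 0.0743, 0.24], [0.7354, -0.0991, 0.24]] len 0.1753 ang -98.5 mid [ 0.7483 -0.0124  0.24  ]
lower platen [[0.6651 0.0062 0.0602]]
upper top [[ 0.7133 -0.0092  0.0885]]
upper2 [[ 0.6952 -0.0296  0.0895]]
door top [[0.5808 0.0103 0.036 ]]
tub [[ 0.745  -0.3072  0.0903]]
colL [[0.7491 0.0713 0.2542]]
crosshead ((736.5783081054688, -12.766632080078125), (223.0992431640625, 57.82183837890625), 82.1275634765625)
gauge handle ((458.18902587890625, -306.48974609375), (23.136245727539062, 78.14666748046875), 76.31722259521484) [ 0.46090034 -0.30606093  0.03      ]
door handle tri (array([ 0.53148019, -0.04483954,  0.08773629]), np.float64(0.002527732424457381))
(array([ 0.52792861, -0.04104638,  0.12208167]), np.float64(0.0019377475899227043))
```

```bash
python3 -c "
import cv2,numpy as np
a=cv2.imread('pics/a_top_g.png');b=cv2.resize(cv2.imread('pics/a_top_h.png'),(300,225));c=np.zeros((540,790,3),np.uint8);c[:,:480]=a;c[:225,485:785]=b;cv2.imwrite('pics/a_gh.png',c)"
```

```text
(no output)
```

View pics/a_gh.png

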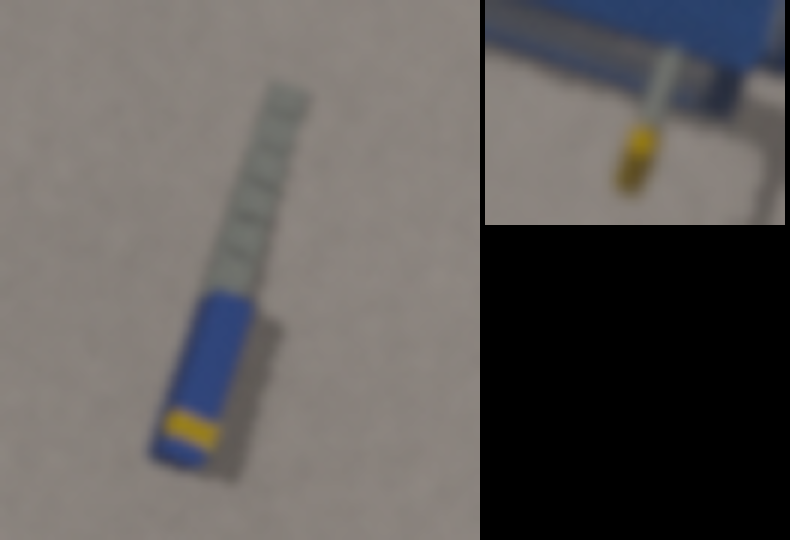

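```bash
cat >> h.py <<'E'
from bench import get_state
yaw=np.radians(-7.7);ex=np.array([np.cos(yaw),np.sin(yaw),0]);ey=np.array([-ex[1],ex[0],0])
PO=np.array([.7068,-.0085,0])
def press(p):d=np.asarray(p)-PO;return np.array([d@ex,d@ey,d[2]])
def world(p):return PO+p[0]*ex+p[1]*ey+np.array([0,0,p[2]])
def Rdown(jaw):  # x down, z along jaw (world horizontal)
    x=np.array([0,0,-1.]);z=np.array([jaw[0],jaw[1],0]);z/=np.linalg.norm(z);return np.c_[x,np.cross(z,x),z]
def plan(p,jaw,show=True):
    s=get_state();A=R.from_rotvec(s['tool_rot']);M=A.as_matrix()
    best=None
    for sg in(1,-1):
        B=Rdown(sg*np.asarray(jaw));w=R.from_matrix(M.T@B).as_rotvec(degrees=True)
        if best is None or np.linalg.norm(w)<np.linalg.norm(best[0]):best=(w,B)
    w,B=best;d=np.asarray(p)-s['position']
    print('t',round(s['time'],2),'pos',s['position'].round(4),'x',M[:,0].round(3),'z',M[:,2].round(3),'F',s['ft_force'].round(1),'grip',round(s['grip_width']*87,1),'q7',s['joint_positions'].round(2))
    print(' turn first deg',w.round(2),'then shift cm in new axes',(B.T@d*100).round(2),'| shift in old axes',(M.T@d*100).round(2))
E
cat > m3.py <<'E'
from h import *
def tc(a):return np.array(a,float)/4+[250,80]-0.375
print('post top',onz('top',tc([(62,368)]),.11),press(onz('top',tc([(62,368)]),.11)[0]))
h=np.array([.5285,-.042,.1]);print('handle press',press(h))
H=world([-.112,.096,.1]);print('H',H,np.linalg.norm(h-H))
v=h-H;phi=np.degrees(np.arctan2(-(v@ex),-(v@ey)));print('phi',phi,'theta',phi-15.26)
a=np.radians(phi);print('tangent',-np.cos(a)*ex+np.sin(a)*ey)
tip=onz('top',[(428.3-.4,204.8)],.002)[0];print('tip',tip)
g=np.array([.4582,-.3065,0]);t=tip-g;print(np.linalg.norm(t[:2]),np.degrees(np.arctan2(t[1],t[0])))
for n,uv in(('beaker',(157,198)),('bowl',(165,138))):print(n,onz('top',[uv],.05))
plan([h[0],h[1],.24],-np.cos(a)*ex+np.sin(a)*ey)
E
python3 m3.py
```

```text
post top [[0.61277182 0.10606781 0.11      ]] [-0.10853085  0.1009363   0.11      ]
handle press [-0.17220377 -0.05708767  0.1       ]
H [0.60867256 0.10164084 0.1       ] 0.16450024177194864
phi 21.467894352510058 theta 6.207894352510058
tangent [-0.87319531  0.48737044  0.        ]
tip [ 0.60114616 -0.34702966  0.002     ]
0.1485808071954017 -15.829673395048617
beaker [[0.52625452 0.39007471 0.05      ]]
bowl [[0.69777196 0.39861668 0.05      ]]
t 0.1 pos [0.2766 0.5877 0.2406] x [-0.001 -0.002 -1.   ] z [ 0.426  0.905 -0.002] F [-0.2  0.2  0.1] grip 86.8 q7 [-1.12  0.32 -0.07  1.45  0.02  1.37 -0.06]
 turn first deg [-8.603e+01 -8.000e-02 -7.000e-02] then shift cm in new axes [  0.06  42.71 -52.69] | shift in old axes [  0.14 -49.6  -46.26]
```

Request:
{"op": "jog_arm", "data": {
  "targets": [
    [-9.56,0,0,0,0,0,3],
    [-9.56,0,0,0,0,0,3],
    [-9.56,0,0,0,0,0,3],
    [-9.56,0,0,0,0,0,3],
    [-9.56,0,0,0,0,0,3],
    [-9.56,0,0,0,0,0,3],
    [-9.56,0,0,0,0,0,3],
    [-9.56,0,0,0,0,0,3],
    [-9.56,0,0,0,0,0,3],
    [0,0,0,0,4.2,-5.2,3]
  ],
  "squeeze": 10
}}

```text
time: 1.35
position: [0.2964, 0.5328, 0.2398]
tool_rot: [-1.938, 0.496, 1.946]
ft_force: [-0.5, -1.4, 0.7]
grip_width: 0.347
```

Request:
{"op": "jog_arm", "data": {
  "targets": [
    [0,0,0,0,4.2,-5.2,3],
    [0,0,0,0,4.2,-5.2,3],
    [0,0,0,0,4.2,-5.2,3],
    [0,0,0,0,4.2,-5.2,3],
    [0,0,0,0,4.2,-5.2,3],
    [0,0,0,0,4.2,-5.2,3],
    [0,0,0,0,4.2,-5.2,3],
    [0,0,0,0,4.2,-5.2,3],
    [0,0,0,0,4.2,-5.2,3],
    [0,0,0,0,0,0,3]
  ]
}}

```text
time: 2.6
position: [0.5107, 0.0021, 0.2412]
tool_rot: [-1.931, 0.515, 1.93]
ft_force: [-0.6, 0.2, -0.2]
grip_width: 0.344
```

```bash
cat > p.py <<'E'
from h import *
plan([.5285,-.042,.165],[-.873,.487,0])
E
python3 p.py; python3 look.py b side top
```

```text
t 2.6 pos [0.5107 0.0021 0.2412] x [-0.    -0.002 -1.   ] z [-0.868  0.496 -0.001] F [-0.6  0.2 -0.2] grip 30.0 q7 [-0.31  0.02  0.25  1.8  -0.    1.32  2.57]
 turn first deg [-0.57 -0.05 -0.11] then shift cm in new axes [ 7.62  2.99 -3.71] | shift in old axes [ 7.63  2.94 -3.73]
```

View pics/b_side.png

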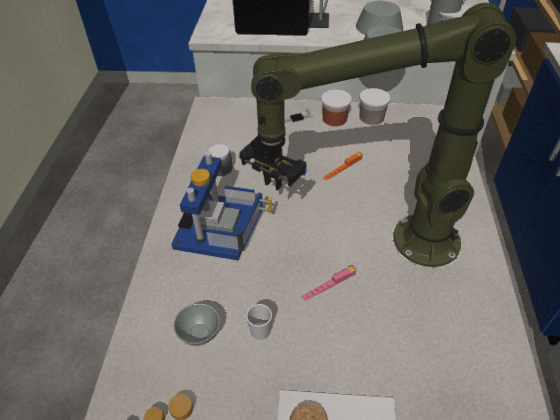

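Request:
{"op": "jog_arm", "data": {
  "targets": [
    [10.6,0,0,0,0,0,3],
    [0,0,0,0,0,0,3]
  ]
}}

```text
time: 2.95
position: [0.5095, 0.0103, 0.2413]
tool_rot: [-1.822, 0.653, 1.823]
ft_force: [0.5, -0.3, -0.0]
grip_width: 0.346
```

```bash
cat > p.py <<'E'
from h import *
s=get_state();z=R.from_rotvec(s['tool_rot']).as_matrix()[:,2]
plan([.5285,-.042,.165],z)
E
python3 p.py;
```

```text
t 2.95 pos [0.5095 0.0103 0.2413] x [-0.001  0.001 -1.   ] z [-0.772  0.636  0.001] F [ 0.5 -0.3 -0. ] grip 30.1 q7 [-0.31  0.02  0.24  1.8  -0.01  1.32  2.39]
 turn first deg [-0.    0.04  0.  ] then shift cm in new axes [ 7.63  2.83 -4.79] | shift in old axes [ 7.63  2.83 -4.79]
```

Request:
{"op": "jog_arm", "data": {
  "targets": [
    [0,0,0,0,1.4,-2.4,3],
    [0,0,0,0,1.4,-2.4,3],
    [0,0,0,3.8,0,0,3],
    [0,0,0,3.0,0,0,3],
    [0,0,0,0,0,0,3]
  ]
}}

```text
time: 3.58
position: [0.5271, -0.0426, 0.1713]
tool_rot: [-1.818, 0.656, 1.828]
ft_force: [0.1, 0.2, -0.2]
grip_width: 0.344
```

```bash
python3 p.py; python3 look.py c side top; python3 - <<'E'
import cv2
a=cv2.imread('pics/c_side.png')[140:260,190:340];b=cv2.imread('pics/c_top.png')[140:260,250:400]
cv2.imwrite('pics/c_c.png',cv2.hconcat([cv2.resize(a,(400,320)),cv2.resize(b,(400,320))]))
E
```

```text
t 3.58 pos [ 0.5271 -0.0426  0.1713] x [-0.005  0.    -1.   ] z [-0.772  0.636  0.004] F [ 0.1  0.2 -0.2] grip 29.9 q7 [-0.25  0.11  0.3   1.85 -0.04  1.19  2.51]
 turn first deg [ 0.    0.24 -0.19] then shift cm in new axes [ 0.63 -0.14 -0.07] | shift in old axes [ 0.63 -0.14 -0.08]
```

View pics/c_c.png

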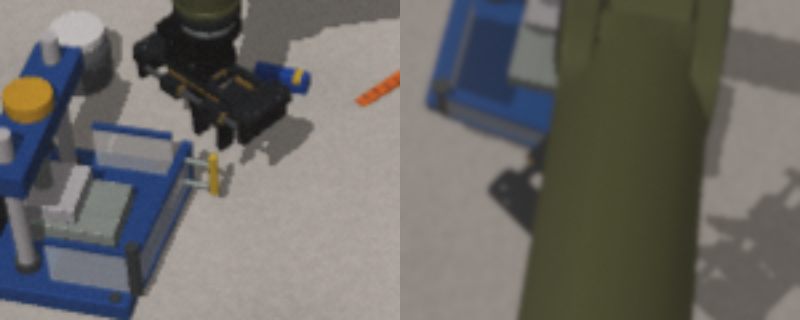

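The fingers now straddle the yellow bar from above: in the side crop the tips are near (205,135) and (235,142) and the bar is at (213,170). Lowering now.

Request:
{"op": "jog_arm", "data": {
  "targets": [
    [0,0,0,2.4,0,0,3],
    [0,0,0,2.2,0,0,3],
    [0,0,0,0,0,0,3]
  ]
}}

```text
time: 4.05
position: [0.5289, -0.0434, 0.1278]
tool_rot: [-1.82, 0.657, 1.821]
ft_force: [0.5, -0.6, -0.1]
grip_width: 0.347
```

Request:
{"op": "jog_arm", "data": {
  "targets": [
    [0,0,0,0,0,0,0.6],
    [0,0,0,0,0,0,0.6],
    [0,0,0,0,0,0,0.6],
    [0,0,0,0,0,0,0.6]
  ],
  "squeeze": 5
}}

```text
time: 4.55
position: [0.5298, -0.0439, 0.1286]
tool_rot: [-1.821, 0.657, 1.818]
ft_force: [-0.9, -0.2, 3.9]
grip_width: 0.13
```

```bash
python3 p.py; python3 look.py d side; python3 - <<'E'
import cv2
a=cv2.imread('pics/d_side.png')[140:260,190:340]
cv2.imwrite('pics/d_c.png',cv2.resize(a,(750,600)))
E
```

```text
t 4.55 pos [ 0.5298 -0.0439  0.1286] x [ 0.002  0.    -1.   ] z [-0.769  0.64  -0.001] F [-0.9 -0.2  3.9] grip 11.3 q7 [-0.24  0.16  0.3   1.9  -0.05  1.1   2.53]
 turn first deg [ 0.   -0.08  0.08] then shift cm in new axes [-3.64 -0.06  0.22] | shift in old axes [-3.64 -0.07  0.22]
```

View pics/d_c.png

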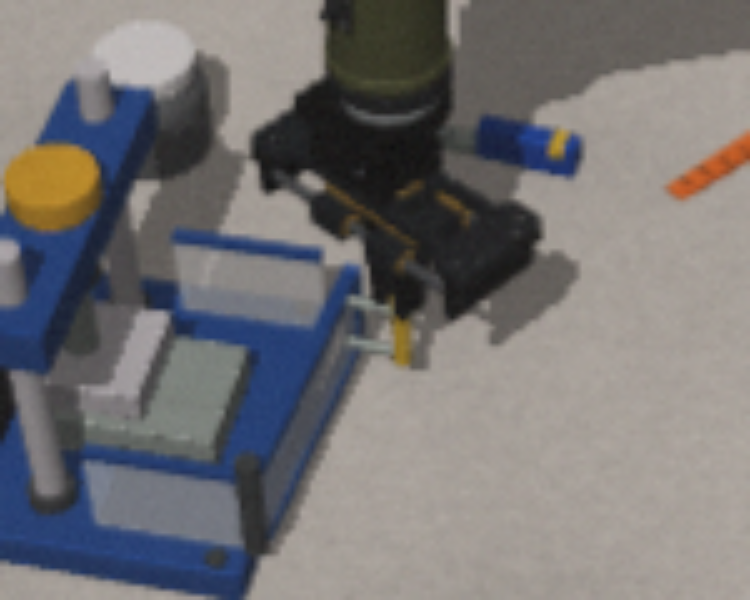

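Request:
{"op": "jog_arm", "data": {
  "targets": [
    [9,0,0,0,0.3,2.66,0.6],
    [9,0,0,0,0.3,2.66,0.6],
    [0,0,0,0,0,0,0.6]
  ]
}}

```text
time: 4.97
position: [0.4861, -0.0097, 0.1283]
tool_rot: [-1.611, 0.886, 1.611]
ft_force: [-1.2, -0.0, 4.0]
grip_width: 0.132
```

```bash
cat > p2.py <<'E'
from h import *
H=world([-.112,.1,.1]);s=get_state();p=s['position'];v=p-H;v[2]=0
phi=np.degrees(np.arctan2(-(v@ex),-(v@ey)))
M=R.from_rotvec(s['tool_rot']).as_matrix();z=M[:,2]
a=np.radians(phi);t=-np.cos(a)*ex+np.sin(a)*ey
az=lambda w:np.degrees(np.arctan2(w[1],w[0]))
print('r',np.linalg.norm(v).round(4),'phi',phi.round(1),'tan az',az(t).round(1),'tool az',az(z).round(1),'pos',p.round(4),'F',s['ft_force'].round(1),'w',s['grip_width']*87,'x',M[:,0].round(3),s['time'],'q7',s['joint_positions'][6])
E
python3 p2.py
```

```text
r 0.1687 phi 39.2 tan az 133.1 tool az 122.3 pos [ 0.4861 -0.0097  0.1283] F [-1.2 -0.   4. ] w 11.463826681479368 x [ 0.     0.001 -1.   ] 4.975 q7 2.1196489433794046
```

Request:
{"op": "jog_arm", "data": {
  "targets": [
    [9,0,0,0,0.3,2.66,0.6],
    [9,0,0,0,0.3,2.66,0.6],
    [9,0,0,0,0.3,2.66,0.6],
    [9,0,0,0,0.3,2.66,0.6],
    [0,0,0,0,0,0,0.6]
  ]
}}

```text
time: 5.6
position: [0.4423, 0.0862, 0.1283]
tool_rot: [-1.164, 1.235, 1.164]
ft_force: [-0.4, -0.2, 5.1]
grip_width: 0.133
```

```bash
python3 p2.py
```

```text
r 0.168 phi 75.7 tan az 96.6 tool az 86.5 pos [0.4423 0.0862 0.1283] F [-0.4 -0.2  5.1] w 11.583685370316967 x [ 0.002  0.001 -1.   ] 5.6 q7 1.2567271664171666
```

Request:
{"op": "jog_arm", "data": {
  "targets": [
    [9,0,0,0,0.3,2.66,0.6],
    [9,0,0,0,0.3,2.66,0.6],
    [9,0,0,0,0.3,2.66,0.6],
    [6,0,0,0,0.2,1.8,0.6],
    [0,0,0,0,0,0,0.6],
    [0,0,0,0,0,0,3],
    [0,0,0,0,0,0,3]
  ]
}}

```text
time: 6.48
position: [0.4578, 0.1783, 0.1269]
tool_rot: [-0.726, 1.448, 0.725]
ft_force: [-0.2, -0.6, 0.5]
grip_width: 0.277
```

```bash
python3 p2.py
```

```text
r 0.1679 phi 107.9 tan az 64.4 tool az 53.3 pos [0.4578 0.1783 0.1269] F [-0.2 -0.6  0.5] w 24.142242182852907 x [-0.001 -0.001 -1.   ] 6.475 q7 0.5115532667272865
```

Request:
{"op": "jog_arm", "data": {
  "targets": [
    [0,0,0,-3,0,0,3],
    [0,0,0,-5,0,0,3],
    [0,0,0,-4,0,0,6],
    [10.7,0,0,0,0,0,6],
    [10.7,0,0,0,0,0,6],
    [0,0,0,0,0,0,6]
  ]
}}

```text
time: 7.22
position: [0.458, 0.179, 0.2472]
tool_rot: [-0.437, 1.527, 0.437]
ft_force: [-0.8, 0.6, 0.2]
grip_width: 0.659
```

```bash
python3 look.py e side top; cat > p3.py <<'E'
from h import *
import sys
a=np.radians(-15.3);d=np.array([np.cos(a),np.sin(a),0])
plan(np.array([.4573,-.307,float(sys.argv[1])])+.015*d,[-d[1],d[0],0])
E
python3 p3.py .2
```

```text
t 7.33 pos [0.4581 0.1793 0.2471] x [-0.001 -0.    -1.   ] z [ 0.848  0.53  -0.001] F [-0.3 -0.2  0.7] grip 59.1 q7 [-0.53 -0.02  0.1   1.83  0.    1.33  0.13]
 turn first deg [-4.267e+01 -5.000e-02 -2.000e-02] then shift cm in new axes [  4.71 -14.26 -46.92] | shift in old axes [  4.73 -42.29 -24.83]
```

View pics/e_top.png

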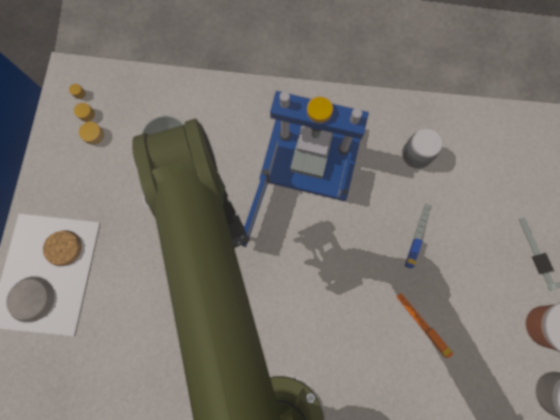

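View pics/e_side.png

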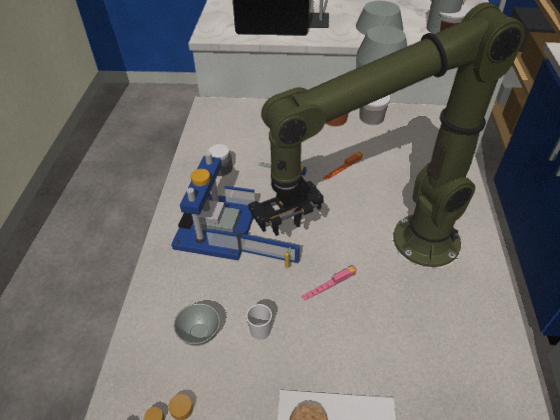

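The door now stands at about a right angle: in the top view it runs from (265,178) to (243,240). The press and the blue gauge haven't moved. Moving to the gauge.

Request:
{"op": "jog_arm", "data": {
  "targets": [
    [-10.66,0,0,0,0,0,6],
    [-10.66,0,0,0,0,0,6],
    [-10.66,0,0,0,0,0,6],
    [-10.66,0,0,0,0,0,6],
    [0,0,0,0,-1.4,-4.7,6],
    [0,0,0,0,-1.4,-4.7,6],
    [0,0,0,0,-1.4,-4.7,6],
    [0,0,0,0,-1.4,-4.7,6],
    [0,0,0,0,-1.4,-4.7,6]
  ]
}}

```text
time: 8.45
position: [0.4625, -0.067, 0.2474]
tool_rot: [-1.01, 1.324, 1.01]
ft_force: [1.8, -0.1, -0.4]
grip_width: 0.692
```

Request:
{"op": "jog_arm", "data": {
  "targets": [
    [0,0,0,0,-1.4,-4.7,6],
    [0,0,0,0,-1.4,-4.7,6],
    [0,0,0,0,-1.4,-4.7,6],
    [0,0,0,2,-1.4,-4.7,6],
    [0,0,0,2,-1.4,-4.7,6],
    [0,0,0,0,0,0,6],
    [0,0,0,0,0,0,6]
  ]
}}

```text
time: 9.32
position: [0.4673, -0.31, 0.2072]
tool_rot: [-1.008, 1.325, 1.009]
ft_force: [-0.1, 0.2, 0.8]
grip_width: 0.69
```

```bash
python3 p3.py .1;python3 look.py f side top;  python3 - <<'E'
import cv2
a=cv2.imread('pics/f_side.png')[100:220,220:370];b=cv2.imread('pics/f_top.png')[180:300,350:500]
cv2.imwrite('pics/f_c.png',cv2.hconcat([cv2.resize(a,(400,320)),cv2.resize(b,(400,320))]))
E
```

```text
t 9.32 pos [ 0.4673 -0.31    0.2072] x [-0.001  0.001 -1.   ] z [0.266 0.964 0.001] F [-0.1  0.2  0.8] grip 60.0 q7 [-0.05  0.17  0.65  1.74 -0.11  1.27  1.93]
 turn first deg [-0.13  0.03 -0.06] then shift cm in new axes [10.72 -0.45  0.02] | shift in old axes [10.72 -0.46  0.02]
```

View pics/f_c.png

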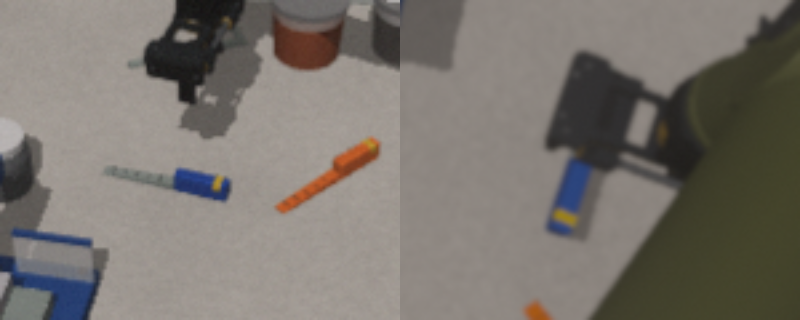

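Request:
{"op": "jog_arm", "data": {
  "targets": [
    [0,0,0,5,-0.4,0,6],
    [0,0,0,5,0,0,6],
    [0,0,0,5,0,0,6],
    [0,0,0,2,0,0,6],
    [0,0,0,1,0,0,6],
    [0,0,0,0,0,0,6],
    [0,0,0,0,0,0,6]
  ]
}}

```text
time: 10.3
position: [0.4726, -0.3122, 0.0293]
tool_rot: [-1.009, 1.323, 1.005]
ft_force: [0.2, 0.2, -0.4]
grip_width: 0.689
```

```bash
python3 p3.py .022;python3 look.py g side;  python3 - <<'E'
import cv2
a=cv2.imread('pics/g_side.png')[130:220,230:350]
cv2.imwrite('pics/g_c.png',cv2.resize(a,(800,600)))
E
```

```text
t 10.3 pos [ 0.4726 -0.3122  0.0293] x [ 0.003 -0.001 -1.   ] z [ 0.267  0.964 -0.   ] F [ 0.2  0.2 -0.4] grip 60.0 q7 [ 0.03  0.39  0.6   1.9  -0.27  0.93  2.06]
 turn first deg [-0.21 -0.01  0.18] then shift cm in new axes [0.73 0.11 0.1 ] | shift in old axes [0.73 0.11 0.1 ]
```

View pics/g_c.png

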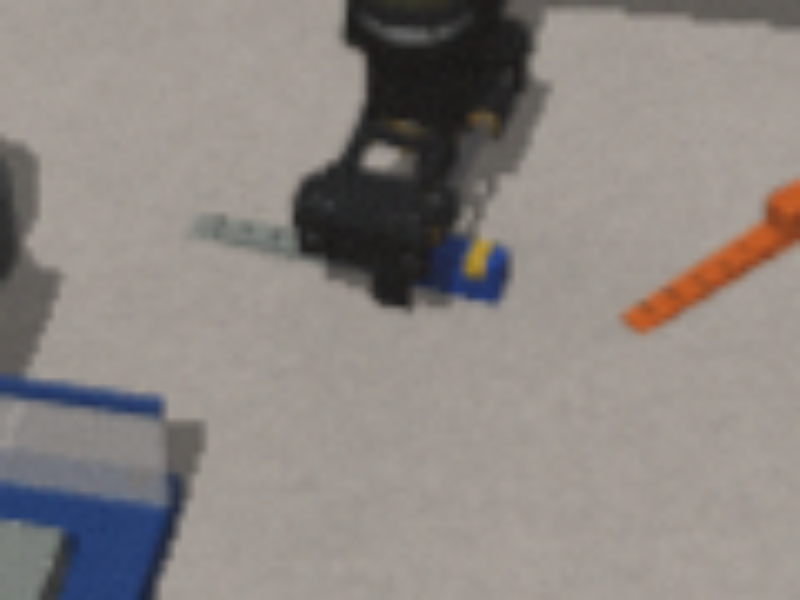

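Request:
{"op": "jog_arm", "data": {
  "targets": [
    [0,0,0,0.7,0,0,6],
    [0,0,0,0,0,0,4],
    [0,0,0,0,0,0,1],
    [0,0,0,0,0,0,1],
    [0,0,0,0,0,0,1],
    [0,0,0,0,0,0,1],
    [0,0,0,0,0,0,1]
  ],
  "squeeze": 30
}}

```text
time: 11.22
position: [0.4713, -0.3115, 0.0206]
tool_rot: [-1.007, 1.325, 1.007]
ft_force: [-0.6, -0.2, 0.4]
grip_width: 0.228
```

```bash
python3 p3.py .022
```

```text
t 11.22 pos [ 0.4713 -0.3115  0.0206] x [ 0.  0. -1.] z [0.268 0.964 0.   ] F [-0.6 -0.2  0.4] grip 19.8 q7 [ 0.03  0.4   0.6   1.9  -0.28  0.92  2.06]
 turn first deg [-0.22  0.    0.01] then shift cm in new axes [-0.14 -0.03  0.07] | shift in old axes [-0.14 -0.03  0.07]
```

Request:
{"op": "jog_arm", "data": {
  "targets": [
    [0,0,0,-3,0,0,1],
    [0,0,0,-5,0,0,1],
    [0,0,0,-5,0,0,1],
    [0,0,0,-2,0,0,1],
    [-7.8,0,0,0,0,0,1],
    [0,0,0,0,0,0,1],
    [0,0,0,0,0,0,1]
  ]
}}

```text
time: 12.1
position: [0.4709, -0.3113, 0.17]
tool_rot: [-1.107, 1.271, 1.109]
ft_force: [-0.3, -0.8, -1.2]
grip_width: 0.226
```

```bash
cat > p4.py <<'E'
from h import *
import sys
x,y,z=map(float,sys.argv[1:4]);plan(world([x,y,z]),ey)
print('press frame TCP',press(get_state()['position']).round(4))
E
python3 p4.py -.225 0 .17
```

```text
t 12.1 pos [ 0.4709 -0.3113  0.17  ] x [-0.001  0.001 -1.   ] z [0.137 0.991 0.   ] F [-0.3 -0.8 -1.2] grip 19.7 q7 [-0.03  0.21  0.64  1.78 -0.14  1.2   2.09]
 turn first deg [-0.15  0.02 -0.06] then shift cm in new axes [-0.    3.18 33.17] | shift in old axes [1.000e-02 3.260e+00 3.316e+01]
press frame TCP [-0.1932 -0.3317  0.17  ]
```

Request:
{"op": "jog_arm", "data": {
  "targets": [
    [0,0,0,0,0.45,4.7,1],
    [0,0,0,0,0.45,4.7,1],
    [0,0,0,0,0.45,4.7,1],
    [0,0,0,0,0.45,4.7,1],
    [0,0,0,0,0.45,4.7,1],
    [0,0,0,0,0.45,4.7,1],
    [0,0,0,0,0.45,4.7,1],
    [0,0,0,0,0,0,1],
    [0,0,0,0,0,0,1]
  ]
}}

```text
time: 13.22
position: [0.484, 0.018, 0.1701]
tool_rot: [-1.109, 1.272, 1.109]
ft_force: [0.0, -1.0, -1.0]
grip_width: 0.226
```

```bash
python3 p4.py -.225 0 .17; python3 look.py i side top;  python3 - <<'E'
import cv2
a=cv2.imread('pics/i_side.png')[140:270,170:330];b=cv2.imread('pics/i_top.png')[100:230,230:390]
cv2.imwrite('pics/i_c.png',cv2.vconcat([cv2.resize(a,(369,300)),cv2.resize(b,(369,300))]))
cv2.imwrite('pics/i_s.png',cv2.resize(a,(738,600),interpolation=cv2.INTER_CUBIC));cv2.imwrite('pics/i_t.png',cv2.resize(b,(738,600),interpolation=cv2.INTER_CUBIC))
E
```

```text
t 13.22 pos [0.484  0.018  0.1701] x [-0.001 -0.001 -1.   ] z [ 0.135  0.991 -0.001] F [ 0. -1. -1.] grip 19.6 q7 [-0.44  0.01  0.36  1.96 -0.    1.18  1.35]
 turn first deg [-0.08 -0.06 -0.04] then shift cm in new axes [0.01 0.06 0.36] | shift in old axes [0.01 0.06 0.36]
press frame TCP [-0.2244 -0.0036  0.1701]
```

View pics/i_s.png

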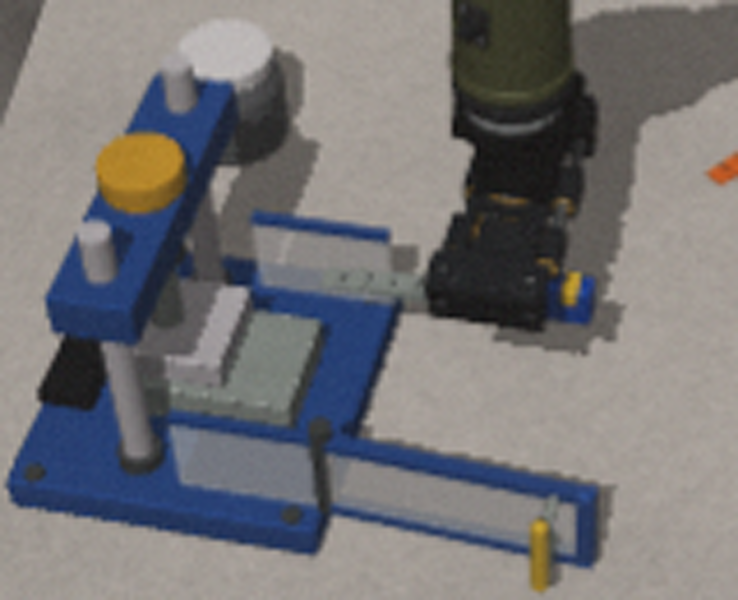

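View pics/i_t.png

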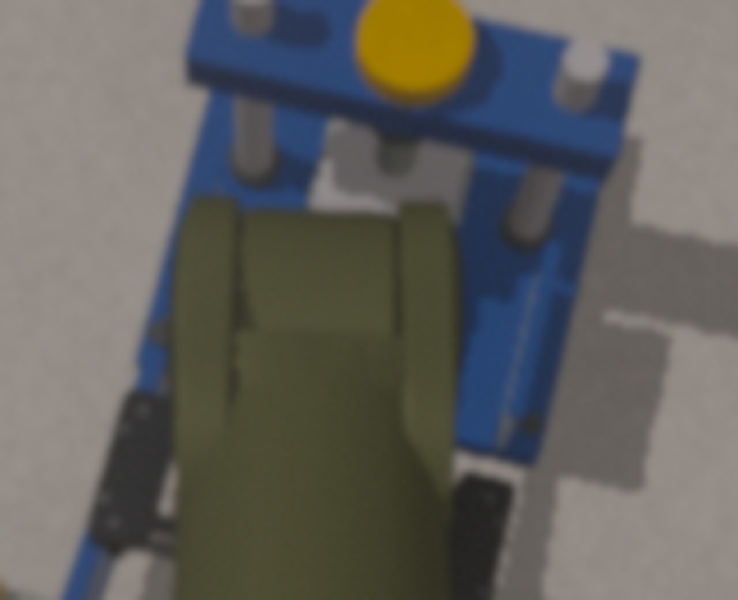

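```bash
python3 - <<'E'
from h import *
c=lambda a:[(170+a[0]/4.612-.4,140+a[1]/4.612-.4)]
g=.1701-.0206
print('tip',press(onz('side',c((326,279)),g+.002)[0]),'rear top',press(onz('side',c((595,292)),g+.03)[0]))
d=np.load('pics/i_side.npz')['d'];
for a in((335,281),(355,283),(380,287),(410,292),(562,292)):
    u,v=[int(round(t)) for t in c(a)[0]];print(a,press(bydepth('side',[(u,v)],[d[v,u]])[0]).round(4))
E
```

```text
tip [-0.08949891 -0.00268842  0.1515    ] rear top [-0.27837215 -0.00061116  0.1795    ]
(335, 281) [-0.0972  0.0037  0.1553]
(355, 283) [-0.1115 -0.0031  0.1515]
(380, 287) [-0.1283 -0.0016  0.1518]
(410, 292) [-0.1484 -0.      0.153 ]
(562, 292) [-0.2547  0.0005  0.1753]
```

Request:
{"op": "jog_arm", "data": {
  "targets": [
    [0,0,0,0,-2.6,0.35,1],
    [0,0,0,0,-2.6,0,1],
    [0,0,0,3,0,0,1],
    [0,0,0,3,0,0,1],
    [0,0,0,1.6,0,0,1],
    [0,0,0,0,0,0,1],
    [0,0,0,0,0,0,1]
  ]
}}

```text
time: 14.2
position: [0.5372, 0.015, 0.0957]
tool_rot: [-1.11, 1.268, 1.108]
ft_force: [0.5, 0.3, -1.1]
grip_width: 0.228
```

```bash
python3 p4.py -.172 0 .0816; python3 look.py j side;  python3 - <<'E'
import cv2
a=cv2.imread('pics/j_side.png')[150:260,170:310]
cv2.imwrite('pics/j_s.png',cv2.resize(a,(764,600),interpolation=cv2.INTER_CUBIC))
E
```

```text
t 14.2 pos [0.5372 0.015  0.0957] x [ 0.002  0.    -1.   ] z [0.135 0.991 0.001] F [ 0.5  0.3 -1.1] grip 19.8 q7 [-0.41  0.21  0.37  1.91 -0.09  1.03  1.43]
 turn first deg [-0.05  0.03  0.11] then shift cm in new axes [ 1.41  0.07 -0.05] | shift in old axes [ 1.41  0.08 -0.05]
press frame TCP [-0.1713  0.0005  0.0957]
```

View pics/j_s.png

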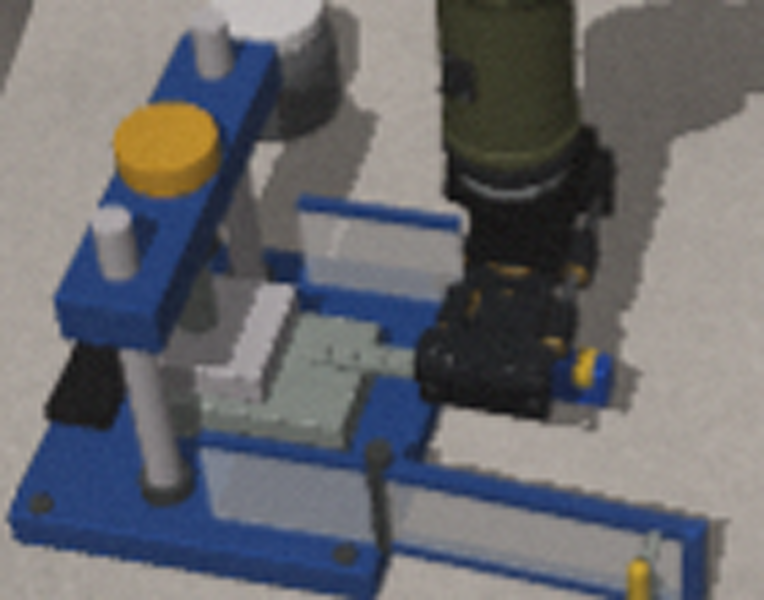

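The tip hovers over the ledge at crop (310,345), in front of the upper platen and centred. Lowering in small steps to contact.

Request:
{"op": "jog_arm", "data": {
  "targets": [
    [0,0,0,0.8,0,0,1],
    [0,0,0,0.4,0,0,1],
    [0,0,0,0,0,0,1],
    [0,0,0,0,0,0,1]
  ]
}}

```text
time: 14.75
position: [0.5363, 0.0153, 0.0826]
tool_rot: [-1.109, 1.27, 1.109]
ft_force: [-0.4, -0.5, -0.7]
grip_width: 0.225
```

Request:
{"op": "jog_arm", "data": {
  "targets": [
    [0,0,0,0.1,0,0,1],
    [0,0,0,0,0,0,1],
    [0,0,0,0,0,0,1]
  ]
}}

```text
time: 15.12
position: [0.5363, 0.0152, 0.0816]
tool_rot: [-1.109, 1.27, 1.109]
ft_force: [-0.1, 0.5, -1.2]
grip_width: 0.227
```

Request:
{"op": "jog_arm", "data": {
  "targets": [
    [0,0,0,0.1,0,0,1],
    [0,0,0,0,0,0,1],
    [0,0,0,0,0,0,1]
  ]
}}

```text
time: 15.5
position: [0.5363, 0.0153, 0.0806]
tool_rot: [-1.109, 1.27, 1.109]
ft_force: [0.6, -0.5, -1.2]
grip_width: 0.23
```

Request:
{"op": "jog_arm", "data": {
  "targets": [
    [0,0,0,0.05,0,0,1],
    [0,0,0,0,0,0,1],
    [0,0,0,0,0,0,1]
  ]
}}

```text
time: 15.88
position: [0.5363, 0.0153, 0.0802]
tool_rot: [-1.109, 1.27, 1.109]
ft_force: [-1.0, 0.2, 1.5]
grip_width: 0.225
```

Request:
{"op": "jog_arm", "data": {
  "targets": [
    [0,0,0,0.05,0,0,1],
    [0,0,0,0,0,0,1],
    [0,0,0,0,0,0,1]
  ]
}}

```text
time: 16.25
position: [0.5363, 0.0153, 0.0797]
tool_rot: [-1.109, 1.27, 1.11]
ft_force: [-2.6, -0.2, 2.5]
grip_width: 0.223
```

```bash
python3 p4.py -.172 0 .0816; python3 -c "
from bench import *;s=get_state();print(s['torque'],s['joint_torque'].round(2))"
```

```text
t 16.25 pos [0.5363 0.0153 0.0797] x [ 0.  0. -1.] z [0.134 0.991 0.   ] F [-2.6 -0.2  2.5] grip 19.4 q7 [-0.41  0.23  0.37  1.93 -0.1   1.    1.44]
 turn first deg [-0.01  0.01  0.  ] then shift cm in new axes [-0.19 -0.02 -0.07] | shift in old axes [-0.19 -0.02 -0.07]
press frame TCP [-0.1722  0.0007  0.0797]
[0.04637148 0.1239741  0.01352601] [ 1.400e-01 -3.575e+01  2.720e+00 -2.665e+01  6.000e-02 -3.900e-01
  1.000e-02]
```

Request:
{"op": "jog_arm", "data": {
  "targets": [
    [0,0,0,-0.05,-0.5,-0.07,1],
    [0,0,0,0,-0.5,0,1],
    [0,0,0,0,-0.5,0,1],
    [0,0,0,0,-0.5,0,1],
    [0,0,0,0,-0.5,0,1],
    [0,0,0,0,-0.5,0,1],
    [0,0,0,0,0,0,1],
    [0,0,0,0,0,0,1]
  ]
}}

```text
time: 17.25
position: [0.5665, 0.0104, 0.0802]
tool_rot: [-1.11, 1.269, 1.108]
ft_force: [1.4, 0.2, 0.3]
grip_width: 0.226
```

```bash
python3 p4.py -.12 0 .0802; python3 look.py k side;  python3 - <<'E'
import cv2
a=cv2.imread('pics/k_side.png')[150:260,170:310]
cv2.imwrite('pics/k_s.png',cv2.resize(a,(764,600),interpolation=cv2.INTER_CUBIC))
E
```

```text
t 17.25 pos [0.5665 0.0104 0.0802] x [ 0.001 -0.    -1.   ] z [0.134 0.991 0.   ] F [1.4 0.2 0.3] grip 19.6 q7 [-0.39  0.29  0.37  1.86 -0.12  1.02  1.47]
 turn first deg [-0.02  0.    0.08] then shift cm in new axes [-0.   -2.16  0.01] | shift in old axes [-0.   -2.16  0.01]
press frame TCP [-1.416e-01 -1.000e-04  8.020e-02]
```

View pics/k_s.png

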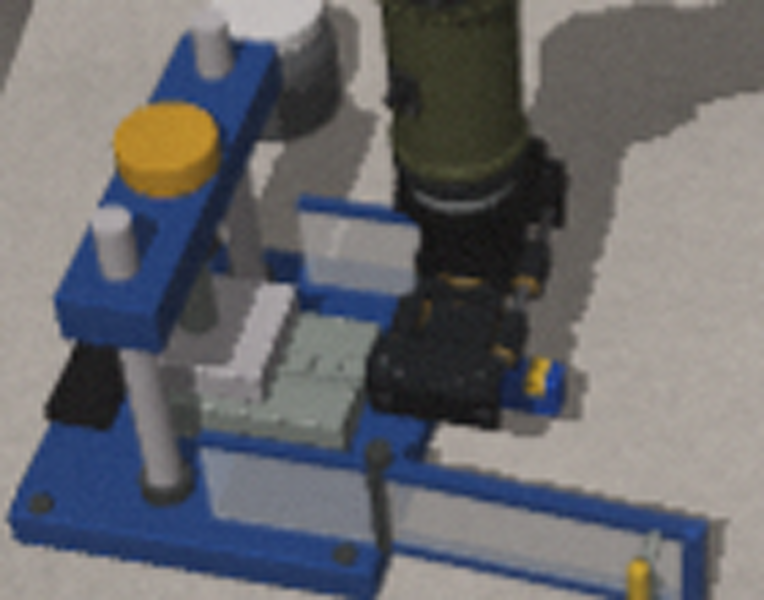

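The blade tip is now under the upper platen's front edge at crop about (275,360), and the push force is small. Continuing slowly.

Request:
{"op": "jog_arm", "data": {
  "targets": [
    [0,0,0,0,-0.4,0,1],
    [0,0,0,0,-0.4,0,1],
    [0,0,0,0,-0.3,0,1],
    [0,0,0,0,0,0,1],
    [0,0,0,0,0,0,1]
  ]
}}

```text
time: 17.92
position: [0.5773, 0.009, 0.0802]
tool_rot: [-1.11, 1.269, 1.109]
ft_force: [0.8, -0.9, 0.9]
grip_width: 0.23
```

Request:
{"op": "jog_arm", "data": {
  "targets": [
    [0,0,0,0,-0.3,0,1],
    [0,0,0,0,-0.3,0,1],
    [0,0,0,0,0,0,1],
    [0,0,0,0,0,0,1]
  ]
}}

```text
time: 18.42
position: [0.5831, 0.0082, 0.0801]
tool_rot: [-1.11, 1.269, 1.109]
ft_force: [-1.6, -0.0, 3.4]
grip_width: 0.229
```

Request:
{"op": "jog_arm", "data": {
  "targets": [
    [0,0,0,0,-0.3,0,1],
    [0,0,0,0,-0.3,0,1],
    [0,0,0,0,0,0,1],
    [0,0,0,0,0,0,1]
  ]
}}

```text
time: 18.92
position: [0.5888, 0.0074, 0.0802]
tool_rot: [-1.109, 1.27, 1.109]
ft_force: [-2.4, 0.1, 4.0]
grip_width: 0.23
```

```bash
python3 p4.py -.12 0 .0802
```

```text
t 18.93 pos [0.5888 0.0074 0.0802] x [ 0.  0. -1.] z [0.134 0.991 0.   ] F [-2.4  0.1  4. ] grip 20.0 q7 [-0.37  0.33  0.37  1.8  -0.14  1.03  1.49]
 turn first deg [-0.02  0.01  0.02] then shift cm in new axes [-0.    0.09  0.  ] | shift in old axes [-0.01  0.09  0.  ]
press frame TCP [-0.1191 -0.      0.0802]
```

Request:
{"op": "jog_arm", "data": {
  "targets": [
    [0,0,0,-0.05,0,0,1],
    [0,0,0,0,0,0,1],
    [0,0,0,0,0,0,1]
  ]
}}

```text
time: 19.3
position: [0.5888, 0.0074, 0.0804]
tool_rot: [-1.11, 1.27, 1.109]
ft_force: [0.4, -0.1, 0.4]
grip_width: 0.231
```

```bash
python3 p4.py -.12 0 .0802; python3 look.py l side;  python3 - <<'E'
import cv2
a=cv2.imread('pics/l_side.png')[150:260,170:310]
cv2.imwrite('pics/l_s.png',cv2.resize(a,(764,600),interpolation=cv2.INTER_CUBIC))
E
```

```text
t 19.3 pos [0.5888 0.0074 0.0804] x [ 0. -0. -1.] z [ 0.134  0.991 -0.   ] F [ 0.4 -0.1  0.4] grip 20.1 q7 [-0.37  0.33  0.37  1.8  -0.14  1.03  1.49]
 turn first deg [-0.01 -0.    0.02] then shift cm in new axes [0.02 0.1  0.  ] | shift in old axes [0.02 0.1  0.  ]
press frame TCP [-0.119  -0.      0.0804]
```

View pics/l_s.png

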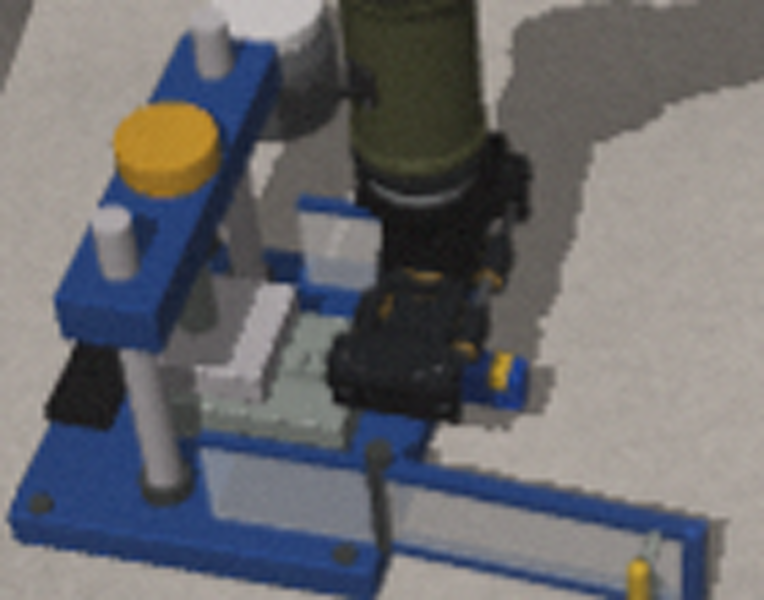

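Request:
{"op": "jog_arm", "data": {
  "targets": [
    [0,0,0,0,-0.3,0,1],
    [0,0,0,0,-0.3,0,1],
    [0,0,0,0,0,0,1],
    [0,0,0,0,0,0,1]
  ]
}}

```text
time: 19.85
position: [0.5949, 0.0064, 0.0805]
tool_rot: [-1.11, 1.27, 1.109]
ft_force: [-0.1, -0.3, -0.2]
grip_width: 0.226
```

Request:
{"op": "jog_arm", "data": {
  "targets": [
    [0,0,0,0,-0.3,0,1],
    [0,0,0,0,0,0,1],
    [0,0,0,0,0,0,1]
  ]
}}

```text
time: 20.23
position: [0.5977, 0.0061, 0.0805]
tool_rot: [-1.11, 1.27, 1.109]
ft_force: [0.4, -0.1, -1.4]
grip_width: 0.228
```

Request:
{"op": "jog_arm", "data": {
  "targets": [
    [0,0,0,0,-0.3,0,1],
    [0,0,0,0,0,0,1],
    [0,0,0,0,0,0,1]
  ]
}}

```text
time: 20.6
position: [0.6007, 0.0058, 0.0805]
tool_rot: [-1.109, 1.27, 1.109]
ft_force: [0.3, -0.8, -0.4]
grip_width: 0.227
```

```bash
python3 p4.py -.12 0 .0802
```

```text
t 20.6 pos [0.6007 0.0058 0.0805] x [ 0.  0. -1.] z [0.134 0.991 0.   ] F [ 0.3 -0.8 -0.4] grip 19.7 q7 [-0.36  0.36  0.37  1.77 -0.15  1.04  1.5 ]
 turn first deg [-0.02  0.    0.01] then shift cm in new axes [0.03 1.29 0.01] | shift in old axes [0.03 1.29 0.01]
press frame TCP [-1.071e-01 -1.000e-04  8.050e-02]
```

Request:
{"op": "jog_arm", "data": {
  "targets": [
    [0,0,0,0,-0.3,0,1],
    [0,0,0,0,0,0,1],
    [0,0,0,0,0,0,1]
  ]
}}

```text
time: 20.98
position: [0.6031, 0.0055, 0.0806]
tool_rot: [-1.109, 1.27, 1.11]
ft_force: [-2.6, 0.2, 1.4]
grip_width: 0.228
```

Request:
{"op": "jog_arm", "data": {
  "targets": [
    [0,0,0,0,-0.3,0,1],
    [0,0,0,0,0,0,1],
    [0,0,0,0,0,0,1]
  ]
}}

```text
time: 21.35
position: [0.6052, 0.0053, 0.0806]
tool_rot: [-1.108, 1.272, 1.112]
ft_force: [-6.1, 1.1, 5.1]
grip_width: 0.228
```

Request:
{"op": "jog_arm", "data": {
  "targets": [
    [0,0,0,0,-0.3,0,1],
    [0,0,0,0,0,0,1],
    [0,0,0,0,0,0,1]
  ]
}}

```text
time: 21.72
position: [0.6078, 0.005, 0.0806]
tool_rot: [-1.107, 1.272, 1.113]
ft_force: [-7.8, 1.2, 6.0]
grip_width: 0.225
```

```bash
python3 p4.py -.12 0 .0802
```

```text
t 21.73 pos [0.6078 0.005  0.0806] x [-0.004  0.001 -1.   ] z [0.134 0.991 0.   ] F [-7.8  1.2  6. ] grip 19.6 q7 [-0.36  0.37  0.37  1.75 -0.15  1.05  1.5 ]
 turn first deg [-0.    0.02 -0.22] then shift cm in new axes [ 0.04  2.01 -0.01] | shift in old axes [ 0.04  2.01 -0.01]
press frame TCP [-0.0999  0.0001  0.0806]
```

Request:
{"op": "jog_arm", "data": {
  "targets": [
    [0,0,0,-0.05,0,0,1],
    [0,0,0,0,0,0,1],
    [0,0,0,0,0,0,1]
  ]
}}

```text
time: 22.1
position: [0.6078, 0.005, 0.0806]
tool_rot: [-1.108, 1.272, 1.112]
ft_force: [-6.9, 0.5, 2.9]
grip_width: 0.228
```

```bash
python3 p4.py -.12 0 .0802;python3 look.py m side;  python3 - <<'E'
import cv2
a=cv2.imread('pics/m_side.png')[150:260,170:310]
cv2.imwrite('pics/m_s.png',cv2.resize(a,(764,600),interpolation=cv2.INTER_CUBIC))
from h import *
for t in 'lm':
    d=np.load(f'pics/{t}_side.npz')['d']
    # upper platen top patch
    uv=[(u,v) for u in range(208,220) for v in range(203,215)]
    P=bydepth('side',uv,[d[v,u] for u,v in uv]);P=np.array([press(p) for p in P])
    k=(P[:,2]>.08)&(P[:,2]<.1);print(t,k.sum(),np.median(P[k],0).round(4),P[k][:,2].mean())
E
```

```text
t 22.1 pos [0.6078 0.005  0.0806] x [-0.004  0.001 -1.   ] z [0.134 0.991 0.   ] F [-6.9  0.5  2.9] grip 19.8 q7 [-0.36  0.37  0.37  1.75 -0.15  1.05  1.5 ]
 turn first deg [-0.    0.   -0.22] then shift cm in new axes [ 0.04  2.01 -0.01] | shift in old axes [ 0.05  2.01 -0.01]
press frame TCP [-0.0999  0.0001  0.0806]
l 135 [ 0.0074 -0.0035  0.0892] 0.08918363347608545
m 134 [ 0.007  -0.004   0.0893] 0.08928639326794242
```

View pics/m_s.png

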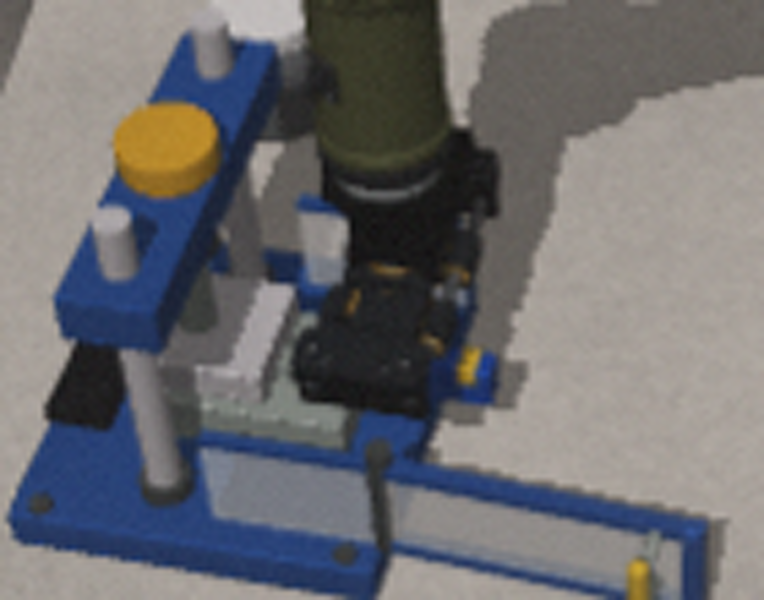

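```bash
cat > lift.py <<'E'
from h import *
from bench import get_image
import sys
def meas(d):
    uv=[(u,v) for u in range(208,220) for v in range(203,215)]
    P=bydepth('side',uv,[d[v,u] for u,v in uv]);P=np.array([press(p) for p in P]);k=(P[:,2]>.08)&(P[:,2]<.1)
    return P[k][:,2].mean()*1000
print('earlier',[round(meas(np.load(f'pics/{t}_side.npz')['d']),2) for t in 'acdefgijklm'])
if len(sys.argv)>1:
    print('now',[round(meas(get_image('side')[1]),2) for _ in range(2)])
    p=press(get_state()['position']);print('TCP',p.round(4),'d mm',(p[0]+.135+.02)*1000,get_state()['ft_force'].round(1))
E
python3 lift.py
```

```text
earlier [np.float64(89.32), np.float64(89.1), np.float64(89.1), np.float64(89.33), np.float64(89.63), np.float64(89.36), np.float64(89.36), np.float64(89.46), np.float64(89.35), np.float64(89.18), np.float64(89.29)]
```

Request:
{"op": "jog_arm", "data": {
  "targets": [
    [0,0,0,-0.04,-0.3,0,1],
    [0,0,0,0,-0.3,0,1],
    [0,0,0,0,0,0,1],
    [0,0,0,0,0,0,1]
  ]
}}

```text
time: 22.65
position: [0.6134, 0.0042, 0.0806]
tool_rot: [-1.107, 1.273, 1.113]
ft_force: [-6.8, 0.4, 1.3]
grip_width: 0.226
```

```bash
python3 lift.py 1
```

```text
earlier [np.float64(89.32), np.float64(89.1), np.float64(89.1), np.float64(89.33), np.float64(89.63), np.float64(89.36), np.float64(89.36), np.float64(89.46), np.float64(89.35), np.float64(89.18), np.float64(89.29)]
now [np.float64(90.34), np.float64(90.18)]
TCP [-0.0943  0.      0.0806] d mm 60.70677438137001 [-6.5  0.6  1.8]
```

Request:
{"op": "jog_arm", "data": {
  "targets": [
    [0,0,0,0,-0.3,0,1],
    [0,0,0,0,0,0,1],
    [0,0,0,0,0,0,1]
  ]
}}

```text
time: 23.12
position: [0.6159, 0.0039, 0.0806]
tool_rot: [-1.107, 1.274, 1.114]
ft_force: [-7.8, 1.9, 2.8]
grip_width: 0.227
```

Request:
{"op": "jog_arm", "data": {
  "targets": [
    [0,0,0,0,-0.3,0,1],
    [0,0,0,0,0,0,1],
    [0,0,0,0,0,0,1]
  ]
}}

```text
time: 23.5
position: [0.6185, 0.0036, 0.0806]
tool_rot: [-1.106, 1.274, 1.115]
ft_force: [-8.8, 0.7, 4.0]
grip_width: 0.226
```

```bash
python3 lift.py 1; python3 p4.py -.1 0 .08
```

```text
earlier [np.float64(89.32), np.float64(89.1), np.float64(89.1), np.float64(89.33), np.float64(89.63), np.float64(89.36), np.float64(89.36), np.float64(89.46), np.float64(89.35), np.float64(89.18), np.float64(89.29)]
now [np.float64(90.73), np.float64(90.45)]
TCP [-0.0892  0.0001  0.0806] d mm 65.83322206445925 [-9.8  1.3  3.7]
t 23.6 pos [0.6185 0.0036 0.0806] x [-0.007  0.001 -1.   ] z [0.134 0.991 0.   ] F [-9.8  1.3  3.7] grip 19.5 q7 [-0.35  0.4   0.37  1.72 -0.16  1.06  1.51]
 turn first deg [ 0.01  0.   -0.38] then shift cm in new axes [ 0.06  1.08 -0.01] | shift in old axes [ 0.07  1.08 -0.01]
press frame TCP [-0.0892  0.0001  0.0806]
```

Request:
{"op": "jog_arm", "data": {
  "targets": [
    [0,0,0,-0.03,-0.35,0,1],
    [0,0,0,0,0,0,1],
    [0,0,0,0,0,0,1],
    [0,0,0,0,0,0,1]
  ]
}}

```text
time: 24.1
position: [0.6218, 0.0031, 0.0806]
tool_rot: [-1.106, 1.275, 1.115]
ft_force: [-9.1, 0.5, 2.5]
grip_width: 0.228
```

```bash
python3 lift.py 1; python3 p4.py -.1 0 .08; python3 look.py n side top;  python3 - <<'E'
import cv2
a=cv2.imread('pics/n_side.png')[150:260,170:310];b=cv2.imread('pics/n_top.png')[90:250,220:390]
cv2.imwrite('pics/n_s.png',cv2.hconcat([cv2.resize(a,(400,314)),cv2.resize(b,(400,314))]))
E
```

```text
earlier [np.float64(89.32), np.float64(89.1), np.float64(89.1), np.float64(89.33), np.float64(89.63), np.float64(89.36), np.float64(89.36), np.float64(89.46), np.float64(89.35), np.float64(89.18), np.float64(89.29)]
now [np.float64(90.76), np.float64(90.98)]
TCP [-0.0858  0.0002  0.0806] d mm 69.20123574215647 [-9.4  1.6  2. ]
t 24.2 pos [0.6218 0.0031 0.0806] x [-0.007  0.001 -1.   ] z [ 0.134  0.991 -0.   ] F [-9.4  1.6  2. ] grip 19.7 q7 [-0.35  0.4   0.37  1.71 -0.16  1.07  1.51]
 turn first deg [ 0.01 -0.01 -0.4 ] then shift cm in new axes [ 0.06  1.42 -0.02] | shift in old axes [ 0.07  1.42 -0.02]
press frame TCP [-0.0858  0.0002  0.0806]
```

View pics/n_s.png

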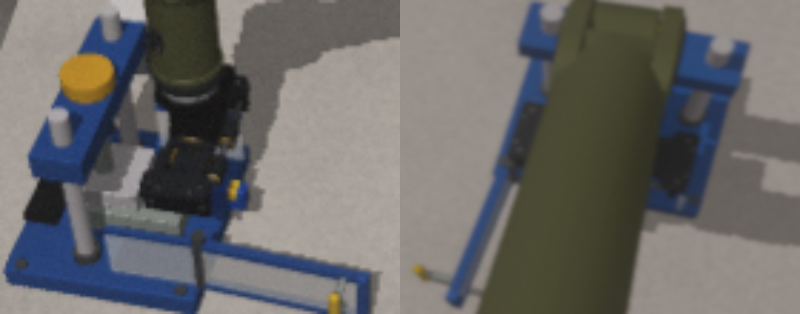

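The platen is up about 1.5 mm with a push of about 9 N. The door is open and the gauge is centred. I'll let it settle for a moment, check that it's still, then hand in.

Request:
{"op": "jog_arm", "data": {
  "targets": [
    [0,0,0,0,0,0,1],
    [0,0,0,0,0,0,1],
    [0,0,0,0,0,0,1],
    [0,0,0,0,0,0,1]
  ]
}}

```text
time: 24.8
position: [0.6218, 0.0031, 0.0806]
tool_rot: [-1.106, 1.275, 1.115]
ft_force: [-9.5, 1.0, 1.8]
grip_width: 0.229
```

```bash
python3 lift.py 1; python3 -c "
from bench import *
s=get_state();print(s['position'],s['qd'].round(4),s['grip_width']*87);print(close_job())"
```

```text
earlier [np.float64(89.32), np.float64(89.1), np.float64(89.1), np.float64(89.33), np.float64(89.63), np.float64(89.36), np.float64(89.36), np.float64(89.46), np.float64(89.35), np.float64(89.18), np.float64(89.29)]
now [np.float64(90.58), np.float64(91.01)]
TCP [-0.0858  0.0001  0.0806] d mm 69.22144071788495 [-9.3  0.8  2.2]
[0.62180832 0.00309246 0.08062326] [-0.0014  0.0006  0.001  -0.0002  0.0002 -0.0029 -0.0011] 19.960468061855714
the job is handed in; nothing more can be done
None
```

I swung the guard door open by its yellow handle to about 92°. I then gripped the blue gauge at 30 N, lifted it and slid the blade in along the press's middle line. I handed the job in at about 25 s, still gripping the gauge; no verdict was reported.

**Last checks:**
- **Depth:** the tip is about 69 mm under the upper platen.
- **Lift:** the platen is up about 1.5 mm, measured by camera depth with about 0.2 mm of scatter.
- **Push:** about 9.5 N, steady. That implies the platen presses with roughly 6 N.
- **Stillness:** the arm was at rest with about 20 mm between the fingers, the gauge handle's width. The tool was within about 0.4° of vertical.
- **Surroundings:** the door was still open. I saw no sign that the bowl, tub or beaker was disturbed, but I did not measure them again at the end.

**Disagreements:**
- **Lift figures:** while sliding in, the lift worked out from the push force came out about 0.3 mm lower than the camera figure. Both are well inside the allowed range.
- **Downward load:** the arm pressed the gauge onto the lower platen with a few newtons at times. I eased it off in small steps, leaving about 2 N on the force reading.

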